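# Load a sample jar into a dry bath with a stayed lid

## Task

Raise the lid of the steel dry bath until its folding stay locks and the lid stands open by itself, then set the small amber jar down gently, upright, inside the bath. Then break the stay's joint by its release bar and lower the lid gently all the way shut without letting it fall. Never force the lid beyond its stop, or the clamped foot of the stay will slip, and leave the other glassware alone.

Things in the scene. Friction and masses are not known exactly. Their poses are not given: they have to be found in the camera images.
- bath: Fixed stainless open-topped chamber, outside 200 (x) x 240 (y) x 110 mm high, walls 8 mm, inner floor 30 mm above the table. Origin: centre of the underside, on the table; x points from the front (lid handle side) to the hinge side, z up. On its -y side a folding stay: two links joined at an elbow, from a foot pin on the bath to a pin on the lid's edge; the elbow bears a release bar.
- lid (a joint): Angle (rad) of the steel lid (198 x 236 x 10 mm, 0.5 kg): 0 shut, grows as its front edge rises; falls when let go. The stay's links come in line (the stop) somewhere from 1.2 to 1.4 rad, set by where the foot is clamped. Raise it until a few newtons more are felt there, then ease off: the elbow drops over centre, the lid settles about 0.017 rad lower and stays. Eased off too early, the stay folds again.
- lid_hinge (a point): Middle of the lid's hinge line, which is parallel to the bath's y: at bath x = +100, y = 0, z = 111 mm.
- lid_handle (a point): Middle of the black round handle bar along the lid's front edge: diameter 14 mm, 108 mm clear between its two arms, parallel to the bath's y. With the lid shut it is at bath x = -140, z = 116 mm, 40 mm in front of lid and bath front, nothing beneath; 240 mm from the hinge line. It can turn between finger pads.
- foot_pin (a point): Lower pivot of the stay, on the bath's -y side: bath x = -20, y = -133, z somewhere from 73 to 87 mm. Its foot is clamped by friction in an upright slot and slips at about 30 N along it (about 13 N too much pull on the lid handle at the stop does it). The lower link swings about this pin in the plane of the bath's x and z.
- release_bar (a point): Grip point of the black round release bar on the elbow: diameter 14 mm, parallel to the bath's y, 88 mm long; the point is at bath y = -195 mm, 62 mm out from the links, free end 30 mm beyond. It moves on a circle of 90.5 mm about the foot pin's line. Lid shut: in front of the foot, near its height. Locked: above the foot, elbow bent 0.26 rad past straight towards the hinge, on a stop.
- chamber (a point): Middle of the chamber's inner floor, 30 mm above the table; axes as the bath. Free inside: 184 (x) x 224 (y) x 80 mm. With the lid locked up, the front half is free from above. To lower the lid, pull the release bar towards the bath's front (1 to 3 N); past straight, the lid's weight drives it on, so keep the bar between the fingers and lead it round its circle (about 2.2 rad) until shut.
- jar: Small amber glass jar with a white screw cap, 48 mm diameter, 66 mm high, about 0.15 kg, loose, upright on the table to the left or right of the bath. Origin: centre of its underside, z up.
- beaker: Empty glass beaker, 68 mm diameter, 90 mm high, standing on the other side of the bath. Bystander. Origin: centre of underside.
- bottle: Tall glass bottle with blue cap, 66 mm diameter, 170 mm high. Bystander. Origin: centre of underside.
- squat_bottle: White squat bottle, 80 mm diameter, 110 mm high. Bystander. Origin: centre of underside.
Things that resemble listed ones, but are neither listed nor needed, are in the scene too. Leave any red look-alike of the jar alone.

How it is judged (in metres and radians):
On the way, in this order (a step that is already met when the one before it is completed fails the run):
1. the lid stands open by itself on its locked stay, with the fingers off the bath (value of joint lid above 1.1 rad and contact force between each of the arm, the fingers and bath below 0.1 N and velocity of joint lid between -0.05 and 0.05 rad/s), for 0.5 s.
2. the jar stands upright on the chamber floor, let go, the lid still locked open (value of joint lid above 1.1 rad and z of jar in the frame of chamber between -0.006 and 0.006 m and horizontal distance between jar and chamber below 0.12 m and angle between jar's own z axis and vertical below 0.1 rad and contact force between the fingers and jar below 0.1 N), for 0.2 s.
At the end, for the whole second after the job is handed in: The lid is shut (joint below 0.03 rad) and still, the jar stands upright (within 0.1 rad) and at rest on the chamber floor (its underside within 6 mm of it, within 120 mm of the chamber's middle) (value of joint lid below 0.03 rad and velocity of joint lid between -0.05 and 0.05 rad/s and z of jar in the frame of chamber between -0.006 and 0.006 m and horizontal distance between jar and chamber below 0.12 m and angle between jar's own z axis and vertical below 0.1 rad and linear speed of jar below 0.02 m/s); the robot touches nothing.
It fails at once if the lid falls or is slammed (closing faster than 1.5 rad/s) (velocity of joint lid below -1.5 rad/s).
It fails at once if the stay is forced: its clamped foot slips by more than 2 mm (distance of foot_pin from where it was at the start of the episode above 0.002 m).
It fails at once if the jar is dropped or thrown into the bath (faster than 0.45 m/s within 20 mm of the chamber floor) (horizontal distance between jar and chamber below 0.14 m and z of jar in the frame of chamber below 0.02 m and linear speed of jar above 0.45 m/s).
It fails at once if a bystander is pushed more than 30 mm (distance of any of beaker, bottle, squat_bottle from where it was at the start of the episode above 0.03 m).
It also fails if it takes over 72 s, if anything falls off the work surface, if the arm or the gripper's body presses on something with over 40 N, if the wrist force passes 120 N, or if a joint passes its speed limit or range.

## Robot

A 6-joint arm with a two-finger parallel gripper is mounted at the origin on the work surface. World frame = base frame: x ahead of the robot, y to its left, z up, the work surface at z = 0. Lengths are in mm, angles in rad, forces in N, time in s.
With the tool pointing down it reaches from about 300 to 775 mm from the base axis. Payload 14.6 kg.
Tool frame: the origin (TCP) lies on the centre line of the jaws, within the pads' length; the fingertips stand ahead of it and the grasp point (between the pads) is the TCP (manip.tip_reach is the z of the fingertips in the tool frame, in mm); z points along the fingers, y is the direction in which the jaws open and shut (so a half turn about z gives the same grasp; the last joint's range is limited). The gripper opens to 94 mm and grips with 3 to 60 N. Pads are 16 mm wide; open, the fingers measure 119 mm over their backs; the gripper's body (75 mm by 177 mm) begins 78 mm behind the grasp point.
Start: joints at [1.249, 0.3, 1.521, -0, 1.321, -0.067], TCP at [138.626, 532.233, 224.446] pointing down, gripper open.
Joint ranges: [-3.03, 3.03], [-0.79, 2.21], [0.23, 2.52], [-1.04, 4.18], [0, 3.07], [-2.55, 2.55]. Speed limits (rad/s): [2.22, 2.22, 2.57, 3.14, 3.14, 3.14].

## Interface

Orientations are given as [roll, pitch, yaw] about the fixed x, y, z axes, in that order (R = Rz(yaw) Ry(pitch) Rx(roll)).
In Python, from cell import manip, camera, search_frame, masks_of, tip_of gives the robot as it stands.
- The arm moves only by the tool send_rows, never from a script. Its argument "plan" is a list of rows, each an object with "travel": the shift along the tool's x, y, z in mm, a list of three; "delta_rot": the turn, a rotation vector about the tool's x, y, z in degrees, a list of three; "fingers": the gripper's target within -1 to 1 (shut at 1, half-way at 0, fully open at -1). In form: [{"travel": [dx, dy, dz], "delta_rot": [wx, wy, wz], "fingers": fingers}, ...]. A call has 1 to 20 rows; each row shifts and turns the commanded pose from where the row before left it, along the tool's axes as they then stand; what a row does not reach is not made up. A row lasts 1/8 s, in which the tool goes at most 62.5 mm and 10.7 degrees, less where a joint would pass 70% of its speed; a pose out of reach is approached as far as the arm can. A call is refused whole if a number of a shift passes 62.5 or a number of a turn 10.7, either way. A call with a gripper value outside its range is refused whole. The fingers move at their own pace and stop on an object; "grip_force" is the grip in N (left out, the last holds). Time passes only in rows, so rows that do not move let the fingers close. It gives the time, the measured TCP pose, the force and the opening at its end, in the units of the state.
- manip.read_state(): the state, without advancing time (a new reading comes with each control period).
- camera(name): name is "scene" or "top" or "wrist"; returns a dict with "color" (420x560x3 uint8, red, green, blue), "z_map" (420x560 float32, mm along the optical axis (not along the pixel's ray), 0 where there is no reading), "fov_y" (degrees; the focal length in pixels is half the picture's height over the tangent of half this angle, whatever the lens; pixels are square), "cx", "cy" (the principal point, pixels), "k1" (the pictures are not rectified: a ray, as slopes to the right and down, at radius r is drawn at 1 + k1 r^2 times it, then the intrinsics apply), "world_from_camera" (4x4, takes a point from camera to world coordinates); the wrist camera has in their place "tool_from_camera" (4x4, takes a point from camera to tool coordinates, whose origin is the TCP and whose axes are the flange's). Camera axes: x right, y up, looking along -z (the intrinsics and any distortion apply to the point x, -y, -z); pixel columns grow to the right and rows downward; lengths in mm; the calibration is good to about 2 mm. A picture is of the moment at which its call begins: read the wrist's pose just before it.
- manip.sign_off(): hands the job in, once; it reports no verdict.
Trained networks look in the newest picture that a camera, given by its name, has taken for a name from the list of things; names that differ only in an ending like _2 or _b are one class to them, and where a whole thing is asked for, a point or a joint stands for the part that bears it (a point fixed in the world has none). Each returns a list of dicts, best first, with "confidence" (0 to 1); they miss things now and then, are a little off and sometimes report something else, mostly with a low value. They report only what shows in the picture. A call takes as long as a camera call. They do not tell look-alikes from the thing itself.
- search_frame(name, camera): "at" ([x, y, z] in mm, in the coordinates of the camera as it stood for that picture, good to about 4 mm: the middle of the surface that is visible of it).
- masks_of(name, camera): "region" (420x560 bool, what is visible of it).
- tip_of(name, camera): "at" ([x, y, z] in mm, in the coordinates of the camera as it stood for that picture, good to about 4 mm: a listed point, or the origin of a listed thing).
The state is a dict: "clock": time; "joints": joint angles; "qd": joint speeds; "effort": joint torques, N m; "eef_pos": TCP position; "eef_rot": TCP orientation; "wrist_force": force on the tool from outside, world axes, zero at the start; "moment": the same for the moment, N m; "finger_gap": finger opening in mm.
Only numpy, scipy, OpenCV 4.12 (cv2) and the standard library are available. Lean on these libraries where they do the work, as an engineer would, in place of code of your own. Each camera call takes 0.05 s, during which the arm holds its last target. There are 200 camera calls.

## Working session

There is one attempt and no reset: what is moved stays moved. The work goes in short steps, Python scripts to look and compute and a tool call to move; the robot and the scene stay as the last step left them, time stands still between calls to the robot, and variables do not carry over. Pictures are saved under pics/ and viewed, about 8 in all and at most 12, crops included, and the job is handed in when it is done.

Besides the shell and the picture viewer there is one more tool, called after "Request:" by a JSON object that holds its "method" and its "body". send_rows: Moves the arm, as the interface text tells. Its arguments: {"type":"object","properties":{"plan":{"type":"array"},"grip_force":{"type":"number"}},"required":["plan"]}

```bash
ls; mkdir -p pics
cat > h.py <<'E'
import numpy as np, cv2
from cell import manip, camera, search_frame, masks_of, tip_of
def toW(T,p): return (np.array(T)@np.r_[p,1])[:3]
def save(c,n): cv2.imwrite('pics/'+n,cv2.cvtColor(c['color'],cv2.COLOR_RGB2BGR))
E
python3 - <<'E'
from h import *
s=manip.read_state();print(s, getattr(manip,'tip_reach',None))
ims=[]
for n in ['scene','top']:
    c=camera(n);ims.append(c['color']);T=c['world_from_camera']
    print(n,c['fov_y'],c['cx'],c['cy'],c['k1'],np.round(T,3).tolist())
    for f in ['bath','lid_hinge','lid_handle','foot_pin','release_bar','chamber','jar','beaker','bottle','squat_bottle']:
        print(f,[(np.round(toW(T,d['at'])).tolist(),round(d['confidence'],2)) for d in tip_of(f,n)][:4])
    save(c,n+'0.png')
E
```

```text
pics
{'clock': 0.0, 'joints': array([ 1.24938213e+00,  3.00479784e-01,  1.52161021e+00,  2.72154497e-06,
        1.32069580e+00, -6.65823391e-02]), 'qd': array([ 0.00119076, -0.000102  ,  0.00109587, -0.00027493,  0.00216811,
        0.00207551]), 'effort': array([-5.91348726e-04, -5.31809950e+01, -3.52727580e+01,  7.08236382e-02,
        2.43831240e-02, -1.15288944e-04]), 'eef_pos': array([138.55856621, 532.00060416, 223.86923361]), 'eef_rot': array([-3.14040233e+00, -8.20137117e-05,  2.88676008e+00]), 'wrist_force': array([-0.50611559,  0.77383305, -0.48066818]), 'moment': array([-0.02025714, -0.03653426,  0.01886456]), 'finger_gap': 94.18844874744441} 19.0
scene 43.50149523856436 279.7315356442422 204.2458379236211 0.06477265002557282 [[-0.728, -0.525, 0.441, 1268.817], [0.685, -0.545, 0.483, 790.061], [-0.013, 0.654, 0.757, 1300.574], [0.0, 0.0, 0.0, 1.0]]
bath [([604.0, 76.0, 3.0], 0.6)]
lid_hinge [([703.0, 72.0, 112.0], 0.64), ([631.0, 449.0, 1.0], 0.5)]
lid_handle [([465.0, 86.0, 116.0], 0.86)]
foot_pin [([572.0, -56.0, 88.0], 0.45)]
release_bar [([476.0, -108.0, 80.0], 0.4)]

[... 155 characters left out ...]
uat_bottle [([630.0, 447.0, 3.0], 0.94), ([572.0, -51.0, 87.0], 0.32)]
top 47.087591369884144 271.57062753193975 206.09732347321915 -0.020647940589030658 [[0.001, 0.993, -0.114, 443.297], [-1.0, -0.003, -0.029, 8.975], [-0.029, 0.114, 0.993, 1249.475], [0.0, 0.0, 0.0, 1.0]]
bath [([602.0, 79.0, 2.0], 0.72)]
lid_hinge [([701.0, 70.0, 113.0], 0.7)]
lid_handle [([466.0, 88.0, 114.0], 0.58)]
foot_pin [([575.0, -55.0, 83.0], 0.72), ([482.0, -108.0, 76.0], 0.39)]
release_bar [([481.0, -108.0, 76.0], 0.53)]
chamber []
jar [([401.0, -367.0, -1.0], 0.7), ([489.0, -343.0, -4.0], 0.61)]
beaker [([436.0, 381.0, 2.0], 0.73)]
bottle [([665.0, -388.0, 2.0], 0.6)]
squat_bottle [([633.0, 447.0, -3.0], 0.62)]
```

View pics/scene0.png

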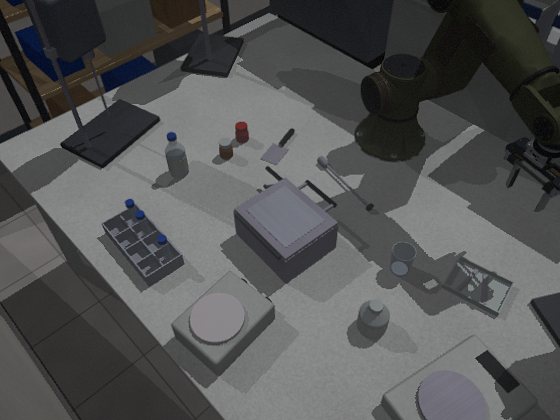

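View pics/top0.png

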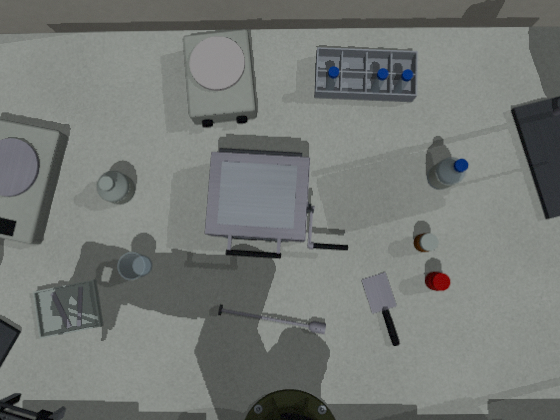

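The scene picture shows the closed bath at about (287,225) with its handle at (320,190), and the release bar at about (272,175). In the top picture the handle is at (253,254) and the release bar at (330,246). Two things could be taken for the jar: the amber one with a white cap (scene 226,148; top 425,242) and the red look-alike (scene 241,131; top 437,282). I choose the amber one.

Next I refine the bath's yaw and take a close crop of the jar.

```bash
cat >> h.py <<'E'
def cloud(c,T):
    h,w=c['z_map'].shape; f=h/2/np.tan(np.radians(c['fov_y']/2))
    u,v=np.meshgrid(np.arange(w),np.arange(h))
    K=np.array([[f,0,c['cx']],[0,f,c['cy']],[0,0,1.]])
    p=cv2.undistortPoints(np.stack([u,v],-1).reshape(-1,1,2).astype(float),K,np.array([c['k1'],0,0,0.])).reshape(h,w,2)
    z=c['z_map']; P=np.stack([p[...,0]*z,-p[...,1]*z,-z,np.ones_like(z)],-1)
    return (P@np.array(T).T)[...,:3]
E
python3 - <<'E'
from h import *
c=camera('top');W=cloud(c,c['world_from_camera'])
reg=(abs(W[...,0]-600)<180)&(abs(W[...,1]-77)<160)&(W[...,2]>107)&(W[...,2]<130)&(c['z_map']>0)
m=cv2.morphologyEx(reg.astype(np.uint8),cv2.MORPH_OPEN,np.ones((13,13)))>0
p=W[m];print('lid z',np.median(p[:,2]),cv2.minAreaRect(p[:,:2].astype(np.float32)))
for n in ['lid_handle','release_bar','foot_pin']:
    for d in masks_of(n,'top')[:1]: 
        q=W[d['region']&(c['z_map']>0)];print(n,d['confidence'],len(q),q.mean(0))
C=c['color']
dark=(C.max(-1)<45)
for nm,x0,x1,y0,y1,z0,z1 in [('handle',445,490,25,150,100,130),('rel',455,510,-160,-75,60,100)]:
    k=dark&(W[...,0]>x0)&(W[...,0]<x1)&(W[...,1]>y0)&(W[...,1]<y1)&(W[...,2]>z0)&(W[...,2]<z1)
    q=W[k];print(nm,len(q),q.mean(0),q.min(0),q.max(0)); print(cv2.fitLine(q[:,:2].astype(np.float32),cv2.DIST_L2,0,.01,.01).ravel())
    print('ztop',np.percentile(q[:,2],80))
s=camera('scene')
a=cv2.resize(s['color'][110:190,190:270],(480,480),interpolation=cv2.INTER_CUBIC)
b=cv2.resize(C[220:300,385:465],(320,320),interpolation=cv2.INTER_CUBIC)
o=np.zeros((480,800,3),np.uint8);o[:,:480]=a;o[:320,480:]=b
cv2.imwrite('pics/jar.png',o[...,::-1])
for d in search_frame('jar','scene')[:2]: print(toW(s['world_from_camera'],d['at']))
E
```

```text
lid z 121.01096739098853 ((605.98095703125, 76.553466796875), (239.72349548339844, 210.55372619628906), 86.3329086303711)
lid_handle 0.77 8850 [591.53898369  77.01769085 119.43623965]
release_bar 0.43 312 [496.84253675 -74.10170767  83.3952837 ]
foot_pin 0.77 377 [500.44888967 -75.4747992   82.36409113]
handle 268 [462.1255365   88.52595716 120.86352217] [453.95631199  26.7695404  112.74348363] [470.42822171 148.81558574 127.96357621]
[6.5322898e-02 9.9786419e-01 4.6212555e+02 8.8525955e+01]
ztop 122.69842361407586
rel 125 [ 479.8094324  -108.22492769   78.21270313] [ 473.53192334 -140.10490192   71.23623504] [485.89753807 -76.50083431  83.70679889]
[ 6.1269939e-02  9.9812126e-01  4.7980942e+02 -1.0822493e+02]
ztop 80.34207765506626
[ 404.42722749 -354.77208396   45.15109844]
[ 499.17313361 -325.1760636    41.39492312]
```

View pics/jar.png

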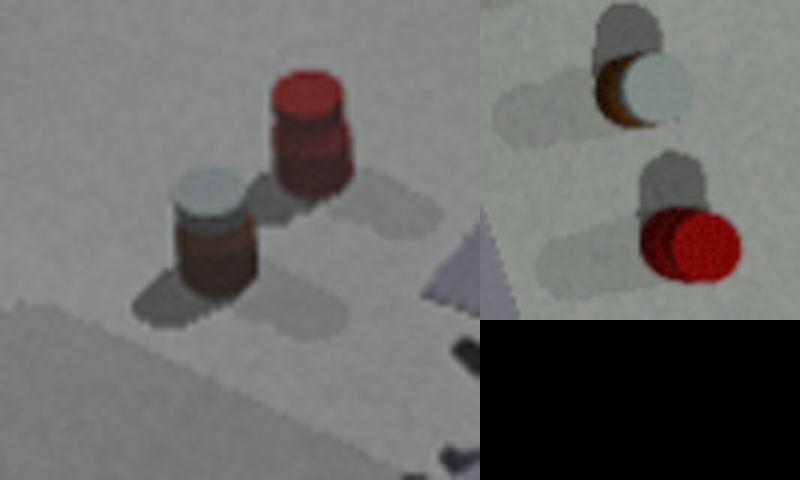

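The crop shows the amber jar with its white cap at scene (225,150) and the red look-alike at (242,131), so the choice holds. Next comes the lid handle.

```bash
cat >> h.py <<'E'
from scipy.spatial.transform import Rotation as R, Slerp
import json
def rows(wps,fing):
    """wps: list of (pos,yaw,n) tool down (tilt optional 4th: rotation matrix)."""
    s=manip.read_state(); p=np.array(s['eef_pos']); q=R.from_euler('xyz',s['eef_rot'])
    out=[]
    for w in wps:
        P=np.array(w[0],float); Q=w[3] if len(w)>3 else R.from_euler('xyz',[np.pi,0,w[1]])
        n=w[2]; p0=p.copy(); dq=(q.inv()*Q).as_rotvec(); q0=q
        for i in range(1,n+1):
            pn=p0+(P-p0)*i/n; qn=q0*R.from_rotvec(dq*i/n)
            t=np.round(q.inv().apply(pn-p),1); r=np.round(np.degrees((q.inv()*qn).as_rotvec()),1)
            out.append({"travel":t.tolist(),"delta_rot":r.tolist(),"fingers":fing})
            p=p+q.apply(t); q=q*R.from_rotvec(np.radians(r))
    print('end',p,q.as_euler('xyz')); print(json.dumps(out))
E
python3 -c "
from h import *
rows([((464,87,225),1.506,14)],0.28)"
```

```text
end [464.01510732  87.01824182 224.95090419] [ 3.14158330e+00 -4.02066392e-05  1.50623477e+00]
[{"travel": [-30.5, -24.9, -0.0], "delta_rot": [0.0, -0.0, 5.7], "fingers": 0.28}, {"travel": [-32.8, -21.8, -0.1], "delta_rot": [0.0, -0.0, 5.6], "fingers": 0.28}, {"travel": [-34.8, -18.4, -0.0], "delta_rot": [0.0, -0.0, 5.7], "fingers": 0.28}, {"travel": [-36.5, -14.9, -0.1], "delta_rot": [0.0, -0.0, 5.6], "fingers": 0.28}, {"travel": [-37.7, -11.3, 0.0], "delta_rot": [0.0, -0.0, 5.7], "fingers": 0.28}, {"travel": [-38.7, -7.5, -0.0], "delta_rot": [0.0, -0.0, 5.6], "fingers": 0.28}, {"travel": [-39.2, -3.7, -0.1], "delta_rot": [0.0, -0.0, 5.7], "fingers": 0.28}, {"travel": [-39.4, 0.3, -0.0], "delta_rot": [0.0, -0.0, 5.6], "fingers": 0.28}, {"travel": [-39.2, 4.1, -0.1], "delta_rot": [0.0, -0.0, 5.7], "fingers": 0.28}, {"travel": [-38.6, 7.9, 0.0], "delta_rot": [0.0, -0.0, 5.6], "fingers": 0.28}, {"travel": [-37.6, 11.7, -0.0], "delta_rot": [0.0, -0.0, 5.7], "fingers": 0.28}, {"travel": [-36.3, 15.4, -0.1], "delta_rot": [0.0, -0.0, 5.6], "fingers": 0.28}, {"travel": [-34.6, 18.8, -0.0], "delta_rot": [0.0, -0.0, 5.7], "fingers": 0.28}, {"travel": [-32.5, 22.2, -0.0], "delta_rot": [0.0, -0.0, 5.6], "fingers": 0.28}]
```

Request:
{"method": "send_rows", "body": {"plan": [{"travel":[-30.5,-24.9,0],"delta_rot":[0,0,5.65],"fingers":0.28},{"travel":[-32.8,-21.8,0],"delta_rot":[0,0,5.65],"fingers":0.28},{"travel":[-34.8,-18.4,0],"delta_rot":[0,0,5.65],"fingers":0.28},{"travel":[-36.5,-14.9,0],"delta_rot":[0,0,5.65],"fingers":0.28},{"travel":[-37.7,-11.3,0],"delta_rot":[0,0,5.65],"fingers":0.28},{"travel":[-38.7,-7.5,0],"delta_rot":[0,0,5.65],"fingers":0.28},{"travel":[-39.2,-3.7,0],"delta_rot":[0,0,5.65],"fingers":0.28},{"travel":[-39.4,0.3,0],"delta_rot":[0,0,5.65],"fingers":0.28},{"travel":[-39.2,4.1,0],"delta_rot":[0,0,5.65],"fingers":0.28},{"travel":[-38.6,7.9,0],"delta_rot":[0,0,5.65],"fingers":0.28},{"travel":[-37.6,11.7,0],"delta_rot":[0,0,5.65],"fingers":0.28},{"travel":[-36.3,15.4,0],"delta_rot":[0,0,5.65],"fingers":0.28},{"travel":[-34.6,18.8,0],"delta_rot":[0,0,5.65],"fingers":0.28},{"travel":[-32.5,22.2,0],"delta_rot":[0,0,5.65],"fingers":0.28}]}}

```text
clock: 3.15
eef_pos: [464.9, 86.0, 224.6]
eef_rot: [3.141, -0.0, 1.503]
wrist_force: [0.5, 0.6, -0.5]
finger_gap: 33.7
```

```bash
cat >> h.py <<'E'
def wrist():
    s=manip.read_state(); c=camera('wrist'); T=np.eye(4); T[:3,:3]=R.from_euler('xyz',s['eef_rot']).as_matrix(); T[:3,3]=s['eef_pos']
    return c,T@np.array(c['tool_from_camera'])
E
python3 -c "
from h import *
c,T=wrist(); save(c,'w1.png')
for n in ['lid_handle','lid_hinge','release_bar','foot_pin']: print(n,[(toW(T,d['at']).round(),d['confidence']) for d in tip_of(n,'wrist')][:2])
W=cloud(c,T); k=(c['color'].max(-1)<60)&(abs(W[...,0]-464)<25)&(abs(W[...,1]-87)<50)&(abs(W[...,2]-116)<15)
q=W[k]; print(len(q),q.mean(0),q.min(0),q.max(0),cv2.fitLine(q[:,:2].astype(np.float32),2,0,.01,.01).ravel())
"
```

```text
lid_handle [(array([458.,  88., 117.]), 0.59)]
lid_hinge [(array([698.,  70., 112.]), 0.74)]
release_bar [(array([ 477., -112.,   73.]), 0.64)]
foot_pin []
1996 [459.39164657  89.38310176 120.70078815] [449.51303723  37.03614743 113.58663665] [468.97277116 136.95669945 124.02370982] [6.5320872e-02 9.9786431e-01 4.5939163e+02 8.9383102e+01]
```

View pics/w1.png

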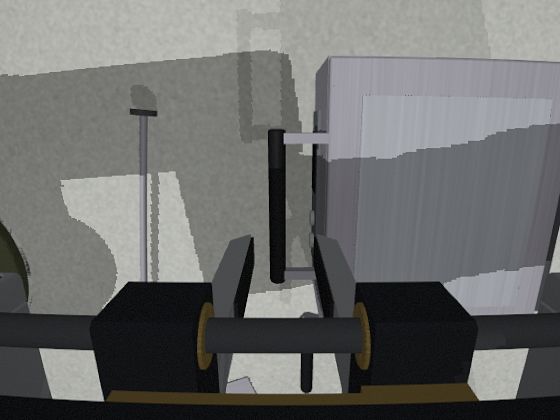

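The wrist picture shows the handle bar at about (277,205), slightly left of the finger centre. I shift 3.5 mm, descend and grip.

Request:
{"method": "send_rows", "body": {"plan": [{"travel":[0,-3.5,25],"delta_rot":[0,0,0],"fingers":0.28},{"travel":[0,0,30],"delta_rot":[0,0,0],"fingers":0.28},{"travel":[0,0,30],"delta_rot":[0,0,0],"fingers":0.28},{"travel":[0,0,24],"delta_rot":[0,0,0],"fingers":0.28},{"travel":[0,0,0],"delta_rot":[0,0,0],"fingers":0.28},{"travel":[0,0,0],"delta_rot":[0,0,0],"fingers":1},{"travel":[0,0,0],"delta_rot":[0,0,0],"fingers":1},{"travel":[0,0,0],"delta_rot":[0,0,0],"fingers":1},{"travel":[0,0,0],"delta_rot":[0,0,0],"fingers":1}], "grip_force": 20}}

```text
clock: 4.53
eef_pos: [459.8, 87.6, 116.2]
eef_rot: [-3.14, -0.0, 1.506]
wrist_force: [-11.2, 1.0, 9.9]
finger_gap: 13.4
```

```bash
cat >> h.py <<'E'
def arc(t0,t1,n,r=240.05,o=0.0208):
    a=np.linspace(t0,t1,n+1)+o; d=-r*np.cos(a); z=r*np.sin(a)
    for y,zz in zip(np.diff(d),-np.diff(z)): print([0,round(y,1),round(zz,1)],end=' ')
    print()
E
python3 -c "
from h import *
arc(0,.5,10);arc(.5,1.1,12);arc(1.1,1.2,4)"
```

```text
[0, np.float64(0.5), np.float64(-12.0)] [0, np.float64(1.1), np.float64(-11.9)] [0, np.float64(1.7), np.float64(-11.9)] [0, np.float64(2.3), np.float64(-11.8)] [0, np.float64(2.9), np.float64(-11.6)] [0, np.float64(3.5), np.float64(-11.5)] [0, np.float64(4.1), np.float64(-11.3)] [0, np.float64(4.6), np.float64(-11.1)] [0, np.float64(5.2), np.float64(-10.8)] [0, np.float64(5.7), np.float64(-10.6)] 
[0, np.float64(6.2), np.float64(-10.3)] [0, np.float64(6.7), np.float64(-9.9)] [0, np.float64(7.2), np.float64(-9.6)] [0, np.float64(7.7), np.float64(-9.2)] [0, np.float64(8.1), np.float64(-8.8)] [0, np.float64(8.6), np.float64(-8.4)] [0, np.float64(9.0), np.float64(-8.0)] [0, np.float64(9.4), np.float64(-7.5)] [0, np.float64(9.7), np.float64(-7.0)] [0, np.float64(10.1), np.float64(-6.5)] [0, np.float64(10.4), np.float64(-6.0)] [0, np.float64(10.7), np.float64(-5.5)] 
[0, np.float64(5.4), np.float64(-2.5)] [0, np.float64(5.5), np.float64(-2.4)] [0, np.float64(5.6), np.float64(-2.3)] [0, np.float64(5.6), np.float64(-2.1)]
```

Request:
{"method": "send_rows", "body": {"plan": [{"travel":[0,-1.1,-12],"delta_rot":[0,0,0],"fingers":1},{"travel":[0,1.1,-11.9],"delta_rot":[0,0,0],"fingers":1},{"travel":[0,1.7,-11.9],"delta_rot":[0,0,0],"fingers":1},{"travel":[0,2.3,-11.8],"delta_rot":[0,0,0],"fingers":1},{"travel":[0,2.9,-11.6],"delta_rot":[0,0,0],"fingers":1},{"travel":[0,3.5,-11.5],"delta_rot":[0,0,0],"fingers":1},{"travel":[0,4.1,-11.3],"delta_rot":[0,0,0],"fingers":1},{"travel":[0,4.6,-11.1],"delta_rot":[0,0,0],"fingers":1},{"travel":[0,5.2,-10.8],"delta_rot":[0,0,0],"fingers":1},{"travel":[0,5.7,-10.6],"delta_rot":[0,0,0],"fingers":1},{"travel":[0,0,0],"delta_rot":[0,0,0],"fingers":1}]}}

```text
clock: 5.9
eef_pos: [493.0, 85.2, 230.9]
eef_rot: [3.135, -0.001, 1.506]
wrist_force: [22.5, 0.6, -16.0]
finger_gap: 13.8
```

Request:
{"method": "send_rows", "body": {"plan": [{"travel":[0,8.8,-8.8],"delta_rot":[0,0,0],"fingers":1},{"travel":[0,6.7,-9.9],"delta_rot":[0,0,0],"fingers":1},{"travel":[0,7.2,-9.6],"delta_rot":[0,0,0],"fingers":1},{"travel":[0,7.7,-9.2],"delta_rot":[0,0,0],"fingers":1},{"travel":[0,8.1,-8.8],"delta_rot":[0,0,0],"fingers":1},{"travel":[0,8.6,-8.4],"delta_rot":[0,0,0],"fingers":1},{"travel":[0,9,-8],"delta_rot":[0,0,0],"fingers":1},{"travel":[0,9.4,-7.5],"delta_rot":[0,0,0],"fingers":1},{"travel":[0,9.7,-7],"delta_rot":[0,0,0],"fingers":1},{"travel":[0,10.1,-6.5],"delta_rot":[0,0,0],"fingers":1},{"travel":[0,10.4,-6],"delta_rot":[0,0,0],"fingers":1},{"travel":[0,10.7,-5.5],"delta_rot":[0,0,0],"fingers":1},{"travel":[0,0,0],"delta_rot":[0,0,0],"fingers":1}]}}

```text
clock: 7.52
eef_pos: [596.9, 78.4, 327.0]
eef_rot: [3.14, 0.0, 1.506]
wrist_force: [-4.5, -1.8, 8.0]
finger_gap: 13.5
```

Request:
{"method": "send_rows", "body": {"plan": [{"travel":[0,5.0,-3.4],"delta_rot":[0,0,0],"fingers":1},{"travel":[0,5.5,-2.4],"delta_rot":[0,0,0],"fingers":1},{"travel":[0,5.6,-2.3],"delta_rot":[0,0,0],"fingers":1},{"travel":[0,3.0,-1.2],"delta_rot":[0,0,0],"fingers":1},{"travel":[0,0,0],"delta_rot":[0,0,0],"fingers":1}]}}

```text
clock: 8.15
eef_pos: [616.2, 77.2, 334.9]
eef_rot: [3.141, 0.0, 1.506]
wrist_force: [-3.2, -2.8, 4.0]
finger_gap: 13.3
```

```bash
python3 -c "
from h import *
Yw=-0.065
def bath(p): 
    d=np.array(p)-[700.7-99.8,71.5+6.5,0]; c,s=np.cos(Yw),np.sin(Yw); return np.array([c*d[0]+s*d[1],-s*d[0]+c*d[1],d[2]]).round(1)
c=camera('top');T=c['world_from_camera'];W=cloud(c,T)
for n in ['release_bar','foot_pin','lid_hinge','lid_handle']:
    print(n,[(bath(toW(T,d['at'])),round(d['confidence'],2)) for d in tip_of(n,'top')][:3])
C=c['color']
B=np.stack([(W[...,0]-600.9)*np.cos(Yw)+(W[...,1]-78)*np.sin(Yw),-(W[...,0]-600.9)*np.sin(Yw)+(W[...,1]-78)*np.cos(Yw),W[...,2]],-1)
k=(C.max(-1)<60)&(B[...,1]<-145)&(B[...,1]>-230)&(abs(B[...,0])<130)&(B[...,2]>50)
q=B[k];print(len(q),q.mean(0),np.percentile(q,[5,95],axis=0))
v,u=np.where((abs(B[...,1]+128)<12)&(abs(B[...,0]+30)<130)&(B[...,2]>70)&(c['z_map']>0))
q=B[v,u];i=np.argsort(q[:,2]);print(np.c_[u,v,q][i][::max(1,len(i)//25)].round())
cv2.imwrite('pics/top2.png',cv2.resize(C[120:280,250:380],(650,800)[::1] if 0 else (487,600),interpolation=cv2.INTER_CUBIC)[...,::-1])
"
```

```text
release_bar [(array([ -10.3, -194.5,  178.5]), 0.57)]
foot_pin [(array([ -16.2, -135.3,   84. ]), 0.58), (array([-188.8,  290.4,    0.9]), 0.51)]
lid_hinge []
lid_handle []
186 [ -11.52394908 -185.4461357   180.30166776] [[ -16.51606979 -221.84295949  177.09060077]
 [  -6.22856681 -149.16334474  183.5859412 ]]
[[ 309.  212.  -30. -128.   84.]
 [ 310.  207.  -18. -130.   89.]
 [ 311.  210.  -26. -132.   94.]
 [ 308.  185.   33. -121.  106.]
 [ 305.  228.  -71. -120.  107.]
 [ 305.  213.  -35. -118.  108.]
 [ 305.  221.  -54. -119.  108.]
 [ 307.  196.    6. -120.  109.]
 [ 307.  187.   27. -119.  109.]
 [ 307.  188.   25. -119.  110.]
 [ 307.  195.    8. -120.  110.]
 [ 305.  236.  -90. -121.  111.]
 [ 307.  175.   56. -117.  112.]
 [ 304.  240. -100. -119.  113.]
 [ 313.  207.  -22. -135.  131.]
 [ 312.  201.  -14. -129.  178.]
 [ 312.  199.  -10. -129.  182.]
 [ 316.  201.  -15. -138.  184.]
 [ 313.  191.    6. -130.  196.]
 [ 310.  160.   72. -119.  209.]
 [ 314.  172.   44. -128.  217.]
 [ 316.  171.   44. -132.  228.]
 [ 315.  167.   52. -129.  234.]
 [ 318.  164.   58. -135.  238.]
 [ 316.  166.   53. -131.  241.]
 [ 311.  170.   32. -118.  298.]]
```

View pics/top2.png

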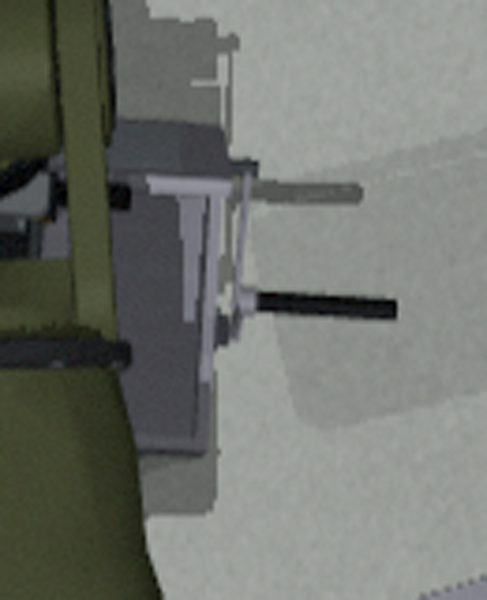

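Request:
{"method": "send_rows", "body": {"plan": [{"travel":[0,3.6,-1.6],"delta_rot":[0,0,0],"fingers":1},{"travel":[0,3.7,-1.3],"delta_rot":[0,0,0],"fingers":1},{"travel":[0,3.7,-1.2],"delta_rot":[0,0,0],"fingers":1},{"travel":[0,3.7,-1.2],"delta_rot":[0,0,0],"fingers":1},{"travel":[0,0,0],"delta_rot":[0,0,0],"fingers":1}]}}

```text
clock: 9.02
eef_pos: [630.9, 76.3, 339.6]
eef_rot: [3.141, 0.0, 1.506]
wrist_force: [-1.5, -3.5, 2.5]
finger_gap: 13.3
```

```bash
cat > elb.py <<'E'
from h import *
Yw=-0.065
c=camera('top');T=c['world_from_camera'];W=cloud(c,T);C=c['color']
co,si=np.cos(Yw),np.sin(Yw)
B=np.stack([(W[...,0]-600.9)*co+(W[...,1]-78)*si,-(W[...,0]-600.9)*si+(W[...,1]-78)*co,W[...,2]],-1)
k=(C.max(-1)<60)&(B[...,1]<-145)&(B[...,1]>-230)&(abs(B[...,0])<130)&(B[...,2]>50)
q=B[k];print('bar',len(q),q.mean(0).round(1))
k=(B[...,1]<-124)&(B[...,1]>-142)&(B[...,2]>222)&(abs(B[...,0]-50)<60);q=B[k];print('pin',len(q),q.mean(0).round(1),q.max(0).round(1))
s=manip.read_state();p=s['eef_pos'];print('th',np.arctan2(p[2]-111,(701.2-p[0])/.998)-.0208,s['clock'])
E
python3 elb.py
```

```text
bar 187 [   0.6 -185.7  178. ]
pin 45 [  58.3 -130.1  236.4] [  70.  -124.   243.4]
th 1.2504440941085808 9.075
```

```bash
cat > fit.py <<'E'
import numpy as np
from scipy.optimize import least_squares,brentq
H=np.array([100,111.])
def pin(r,d,t): return H+r*np.array([-np.cos(t+d),np.sin(t+d)])
def beta(v,t):
    r,d,L2,zf=v[:4]; w=pin(r,d,t)-[-20,zf]; D=np.hypot(*w); ph=np.arctan2(w[1],w[0])
    c=(90.5**2+D*D-L2*L2)/(2*90.5*D); return ph+np.arccos(np.clip(c,-1,1)), D
obs=[(0,-111,77),(1.185,-11.5,174),(1.25,.6,172)]
obs=[(t,x,z) for t,x,z in obs]
def res(v):
    e=[]
    for t,x,z in obs:
        b,D=beta(v,t); e+=[(-20+90.5*np.cos(b)-x-v[4])/2,(v[3]+90.5*np.sin(b)-z)/4]
        e.append(max(0,D-90.5-v[2])*5)
    p=pin(v[0],v[1],1.25); e+=[(p[0]-59)/4,(p[1]-237)/4,(v[3]-83)/3,v[4]/1.5,(v[2]-90.5)/8,(beta(v,0)[0]-stop(v)[1]-2.2)/.1]
    return e
def stop(v):
    f=lambda t:beta(v,t)[1]-90.5-v[2]
    try: ts=brentq(f,.8,1.6)
    except Exception: ts=1.6
    # locked: bent .26 past straight
    w=pin(v[0],v[1],ts-.017)-[-20,v[3]]; return ts,np.arctan2(w[1],w[0])-.13
s=least_squares(res,[134,.035,88,83,0])
print(s.x.round(3),stop(s.x),s.cost,np.round(res(s.x),2)); J=s.jac; C=np.linalg.inv(J.T@J)
g=[(stop(s.x+np.eye(5)[i]*1e-3)[0]-stop(s.x)[0])/1e-3 for i in range(5)]; print('sd',np.sqrt(g@C@g))
E
python3 fit.py
```

```text
[1.30788e+02 5.00000e-03 8.64610e+01 8.32280e+01 2.21000e-01] (1.3089935260327223, np.float64(0.9376692884227834)) 0.5897669976953753 [ 0.22  0.18  0.   -0.28 -0.16  0.    0.25 -0.2   0.    0.08 -0.42  0.08
  0.15 -0.5   0.65]
sd 0.01616849901069911
```

Request:
{"method": "send_rows", "body": {"plan": [{"travel":[0,1.9,-0.6],"delta_rot":[0,0,0],"fingers":1},{"travel":[0,1.9,-0.6],"delta_rot":[0,0,0],"fingers":1},{"travel":[0,1.9,-0.5],"delta_rot":[0,0,0],"fingers":1},{"travel":[0,0,0],"delta_rot":[0,0,0],"fingers":1}]}}

```text
clock: 9.57
eef_pos: [636.4, 76.0, 341.3]
eef_rot: [-3.142, 0.0, 1.506]
wrist_force: [-1.5, -3.7, -0.4]
finger_gap: 13.2
```

```bash
python3 elb.py
```

```text
bar 189 [   5.8 -185.8  176.9]
pin 45 [  62.  -130.3  236.6] [  72.6 -125.6  243.6]
th 1.274976319478244 9.625
```

```bash
sed -i 's/(1.25,.6,172)\]/(1.25,.6,172),(1.275,5.8,171)]/' fit.py; python3 fit.py
```

```text
[1.30459e+02 7.00000e-03 8.68130e+01 8.34550e+01 1.11000e-01] (1.3150089500231874, np.float64(0.9311349879068739)) 0.776561130035206 [ 0.28  0.23  0.   -0.45 -0.09  0.   -0.07 -0.1   0.    0.34 -0.26  0.
  0.19 -0.48  0.15  0.07 -0.46  0.72]
sd 0.012925149674735893
```

Request:
{"method": "send_rows", "body": {"plan": [{"travel":[0,1.0,-0.3],"delta_rot":[0,0,0],"fingers":1},{"travel":[0,0,0],"delta_rot":[0,0,0],"fingers":1}]}}

```text
clock: 9.88
eef_pos: [637.3, 76.0, 341.7]
eef_rot: [-3.142, 0.0, 1.506]
wrist_force: [-1.5, -2.9, -0.6]
finger_gap: 13.6
```

Request:
{"method": "send_rows", "body": {"plan": [{"travel":[0,1.2,-0.3],"delta_rot":[0,0,0],"fingers":1},{"travel":[0,1.2,-0.3],"delta_rot":[0,0,0],"fingers":1},{"travel":[0,0,0],"delta_rot":[0,0,0],"fingers":1}]}}

```text
clock: 10.25
eef_pos: [639.7, 75.8, 342.4]
eef_rot: [3.141, -0.0, 1.506]
wrist_force: [0.0, -3.8, -1.4]
finger_gap: 12.9
```

```bash
python3 elb.py
```

```text
bar 186 [   9.4 -185.4  175.7]
pin 44 [  64.3 -130.3  237.4] [  74.5 -125.4  246.9]
th 1.2897619611819986 10.3
```

Request:
{"method": "send_rows", "body": {"plan": [{"travel":[0,1.2,-0.3],"delta_rot":[0,0,0],"fingers":1},{"travel":[0,1.2,-0.3],"delta_rot":[0,0,0],"fingers":1},{"travel":[0,1.0,-0.3],"delta_rot":[0,0,0],"fingers":1},{"travel":[0,0,0],"delta_rot":[0,0,0],"fingers":1}]}}

```text
clock: 10.8
eef_pos: [643.1, 75.6, 343.3]
eef_rot: [3.141, -0.0, 1.506]
wrist_force: [-0.4, -4.3, 0.0]
finger_gap: 13.3
```

```bash
python3 elb.py
```

```text
bar 190 [  13.5 -185.1  173.9]
pin 46 [  66.2 -130.6  237.7] [  76.9 -125.3  244.9]
th 1.3044525339480149 10.85
```

Request:
{"method": "send_rows", "body": {"plan": [{"travel":[0,1.0,-0.3],"delta_rot":[0,0,0],"fingers":1},{"travel":[0,0.8,-0.2],"delta_rot":[0,0,0],"fingers":1},{"travel":[0,0,0],"delta_rot":[0,0,0],"fingers":1}]}}

```text
clock: 11.22
eef_pos: [644.9, 75.5, 343.7]
eef_rot: [3.141, -0.0, 1.506]
wrist_force: [-1.2, -2.8, -0.5]
finger_gap: 13.5
```

Request:
{"method": "send_rows", "body": {"plan": [{"travel":[0,0.8,-0.2],"delta_rot":[0,0,0],"fingers":1},{"travel":[0,0,0],"delta_rot":[0,0,0],"fingers":1}]}}

```text
clock: 11.48
eef_pos: [645.7, 75.4, 343.9]
eef_rot: [-3.142, 0.0, 1.506]
wrist_force: [-0.6, -4.0, -0.9]
finger_gap: 13.4
```

```bash
python3 elb.py
```

```text
bar 185 [  17.  -185.2  172.6]
pin 46 [  67.9 -130.6  237.9] [  76.5 -125.2  246.7]
th 1.3155659917759976 11.525
```

Request:
{"method": "send_rows", "body": {"plan": [{"travel":[0,0.8,-0.2],"delta_rot":[0,0,0],"fingers":1},{"travel":[0,0,0],"delta_rot":[0,0,0],"fingers":1}]}}

```text
clock: 11.78
eef_pos: [646.5, 75.3, 344.2]
eef_rot: [3.141, 0.0, 1.506]
wrist_force: [-1.7, -5.1, 0.4]
finger_gap: 13.4
```

Request:
{"method": "send_rows", "body": {"plan": [{"travel":[0,0.6,-0.2],"delta_rot":[0,0,0],"fingers":1},{"travel":[0,0,0],"delta_rot":[0,0,0],"fingers":1}]}}

```text
clock: 12.02
eef_pos: [647.1, 75.3, 344.3]
eef_rot: [-3.142, -0.0, 1.506]
wrist_force: [-1.0, -3.4, -0.7]
finger_gap: 13.5
```

```bash
python3 elb.py
```

```text
bar 187 [  19.4 -185.3  171.4]
pin 46 [  68.3 -130.4  237.5] [  78.3 -125.2  245.9]
th 1.3215338228195415 12.075
```

Request:
{"method": "send_rows", "body": {"plan": [{"travel":[0,0.8,-0.2],"delta_rot":[0,0,0],"fingers":1},{"travel":[0,0,0],"delta_rot":[0,0,0],"fingers":1}]}}

```text
clock: 12.32
eef_pos: [647.9, 75.3, 344.5]
eef_rot: [3.141, -0.0, 1.506]
wrist_force: [-0.5, -3.9, -0.5]
finger_gap: 13.3
```

Request:
{"method": "send_rows", "body": {"plan": [{"travel":[0,0.6,-0.1],"delta_rot":[0,0,0],"fingers":1},{"travel":[0,0,0],"delta_rot":[0,0,0],"fingers":1}]}}

```text
clock: 12.58
eef_pos: [648.5, 75.2, 344.7]
eef_rot: [3.141, 0.0, 1.506]
wrist_force: [-0.7, -3.1, -0.9]
finger_gap: 13.2
```

```bash
python3 elb.py
```

```text
bar 185 [  22.8 -185.4  169.9]
pin 47 [  69.9 -130.4  238.4] [  79.2 -125.1  246.6]
th 1.327715338119873 12.625
```

Request:
{"method": "send_rows", "body": {"plan": [{"travel":[0,0.6,-0.1],"delta_rot":[0,0,0],"fingers":1},{"travel":[0,0,0],"delta_rot":[0,0,0],"fingers":1}]}}

```text
clock: 12.88
eef_pos: [649.1, 75.2, 344.8]
eef_rot: [3.141, -0.0, 1.506]
wrist_force: [0.4, -4.9, 0.0]
finger_gap: 13.4
```

Request:
{"method": "send_rows", "body": {"plan": [{"travel":[0,0.5,-0.1],"delta_rot":[0,0,0],"fingers":1},{"travel":[0,0,0],"delta_rot":[0,0,0],"fingers":1}]}}

```text
clock: 13.12
eef_pos: [649.4, 75.2, 344.8]
eef_rot: [-3.141, 0.0, 1.506]
wrist_force: [-3.9, -3.6, 0.1]
finger_gap: 13.5
```

```bash
python3 elb.py
```

```text
bar 178 [  29.4 -185.4  165.8]
pin 43 [  71.2 -130.4  239.3] [  78.4 -125.   246.4]
th 1.331576219573257 13.175
```

Request:
{"method": "send_rows", "body": {"plan": [{"travel":[0,0.3,0],"delta_rot":[0,0,0],"fingers":1},{"travel":[0,0,0],"delta_rot":[0,0,0],"fingers":1}]}}

```text
clock: 13.42
eef_pos: [649.6, 75.2, 344.9]
eef_rot: [-3.141, 0.0, 1.506]
wrist_force: [-3.7, -4.1, -0.4]
finger_gap: 13.4
```

```bash
python3 elb.py
```

```text
bar 179 [  29.2 -185.2  166. ]
pin 44 [  71.  -130.4  238.5] [  79.2 -125.   245.9]
th 1.3322456220059644 13.475
```

Request:
{"method": "send_rows", "body": {"plan": [{"travel":[0,0.4,0],"delta_rot":[0,0,0],"fingers":1},{"travel":[0,0,0],"delta_rot":[0,0,0],"fingers":1}]}}

```text
clock: 13.72
eef_pos: [649.8, 75.2, 345.0]
eef_rot: [-3.14, 0.0, 1.506]
wrist_force: [-6.9, -4.4, 1.7]
finger_gap: 13.6
```

Six newtons above baseline. Now I ease off by about 0.017 rad (4 mm) slowly and watch the elbow.

Request:
{"method": "send_rows", "body": {"plan": [{"travel":[0,-1.0,0.2],"delta_rot":[0,0,0],"fingers":1},{"travel":[0,-1.0,0.2],"delta_rot":[0,0,0],"fingers":1},{"travel":[0,-0.6,0.1],"delta_rot":[0,0,0],"fingers":1},{"travel":[0,0,0],"delta_rot":[0,0,0],"fingers":1}]}}

```text
clock: 14.22
eef_pos: [647.6, 75.3, 344.5]
eef_rot: [3.141, -0.0, 1.506]
wrist_force: [-2.8, -4.6, 1.9]
finger_gap: 13.2
```

```bash
python3 elb.py
```

```text
bar 177 [  33.8 -185.3  163. ]
pin 41 [  71.  -130.2  238.4] [  78.7 -125.1  246.1]
th 1.3240700487313615 14.275
```

Request:
{"method": "send_rows", "body": {"plan": [{"travel":[0,-0.8,0.2],"delta_rot":[0,0,0],"fingers":1},{"travel":[0,-0.8,0.2],"delta_rot":[0,0,0],"fingers":1},{"travel":[0,-0.6,0.2],"delta_rot":[0,0,0],"fingers":1},{"travel":[0,0,0],"delta_rot":[0,0,0],"fingers":1}]}}

```text
clock: 14.78
eef_pos: [645.4, 75.4, 344.0]
eef_rot: [3.141, -0.0, 1.506]
wrist_force: [-3.3, -3.8, 5.3]
finger_gap: 13.3
```

```bash
python3 elb.py
```

```text
bar 179 [  36.5 -185.3  160.6]
pin 41 [  69.7 -130.6  238.8] [  77.2 -125.2  245.6]
th 1.3145842807271724 14.825
```

Request:
{"method": "send_rows", "body": {"plan": [{"travel":[0,-0.5,-0.3],"delta_rot":[0,0,0],"fingers":1},{"travel":[0,-0.4,-0.2],"delta_rot":[0,0,0],"fingers":1},{"travel":[0,0,0],"delta_rot":[0,0,0],"fingers":1}]}}

```text
clock: 15.2
eef_pos: [644.6, 75.5, 343.8]
eef_rot: [-3.141, 0.0, 1.506]
wrist_force: [1.9, -3.3, -0.8]
finger_gap: 13.5
```

```bash
python3 elb.py
```

```text
bar 178 [  36.8 -185.2  160.5]
pin 42 [  69.5 -130.6  238.4] [  77.4 -125.3  246.1]
th 1.3111948411701047 15.25
```

Request:
{"method": "send_rows", "body": {"plan": [{"travel":[0,0,0],"delta_rot":[0,0,0],"fingers":0.28},{"travel":[0,0,0],"delta_rot":[0,0,0],"fingers":0.28},{"travel":[0,0,-15],"delta_rot":[0,0,0],"fingers":0.28},{"travel":[0,0,-25],"delta_rot":[0,0,0],"fingers":0.28},{"travel":[0,-20,-20],"delta_rot":[0,0,0],"fingers":0},{"travel":[0,-40,0],"delta_rot":[0,0,0],"fingers":-1}]}}

```text
clock: 16.0
eef_pos: [584.6, 79.4, 406.1]
eef_rot: [3.139, -0.001, 1.506]
wrist_force: [-0.0, 1.0, 0.0]
finger_gap: 50.4
```

```bash
python3 elb.py
python3 - <<'E'
from h import *
s=manip.read_state(); print(s['eef_pos'],s['eef_rot'],s['joints'].round(2),s['wrist_force'])
c=camera('scene');T=c['world_from_camera']
for d in tip_of('jar','scene'): print(toW(T,d['at']),d['confidence'])
a=camera('top');W=cloud(a,a['world_from_camera'])
# cap top points near jar
k=(abs(W[...,0]-490)<40)&(abs(W[...,1]+341)<35)&(W[...,2]>58)
q=W[k];print(len(q),cv2.minEnclosingCircle(q[:,:2].astype(np.float32)),q[:,2].max())
W2=cloud(c,T);k=(abs(W2[...,0]-490)<40)&(abs(W2[...,1]+341)<35)&(W2[...,2]>58);q=W2[k];print(len(q),cv2.minEnclosingCircle(q[:,:2].astype(np.float32)),q[:,2].max())
E
```

```text
bar 178 [  36.6 -185.4  160.9]
pin 41 [  69.7 -130.5  239.1] [  77.1 -125.2  246.5]
th 1.1612007404890836 16.05
[580.56895239  79.97190684 406.06523645] [ 3.14051656e+00 -5.18630891e-04  1.50695348e+00] [0.07 0.33 1.07 0.   1.74 0.14] [-3.57757993  0.31509454  0.33910405]
[ 487.68805613 -339.53206204   -1.82843057] 0.66
[ 394.15556427 -367.71472422    0.71529083] 0.59
241 ((490.7026062011719, -341.1741943359375), 21.921218872070312) 73.6979059593989
100 ((491.6298828125, -339.15911865234375), 27.373966217041016) 73.85032537251095
```

```bash
python3 -c "
from h import *
rows([((540,-130,330),0.75,5),((490.5,-340.5,150),0,8)],-1)"
```

```text
end [ 490.4478941  -340.45847896  150.02444694] [3.14111507e+00 5.47846831e-04 3.18901228e-04]
[{"travel": [-42.4, -6.2, 15.1], "delta_rot": [0.0, -0.0, 8.7], "fingers": -1}, {"travel": [-42.8, 0.2, 15.2], "delta_rot": [0.0, -0.0, 8.6], "fingers": -1}, {"travel": [-42.4, 6.7, 15.1], "delta_rot": [0.1, -0.0, 8.7], "fingers": -1}, {"travel": [-40.8, 13.0, 15.1], "delta_rot": [-0.0, -0.1, 8.7], "fingers": -1}, {"travel": [-38.4, 19.0, 15.2], "delta_rot": [-0.0, 0.0, 8.6], "fingers": -1}, {"travel": [-22.5, 15.0, 22.5], "delta_rot": [0.0, 0.0, 5.4], "fingers": -1}, {"travel": [-20.9, 17.1, 22.5], "delta_rot": [0.0, 0.0, 5.4], "fingers": -1}, {"travel": [-19.2, 18.9, 22.5], "delta_rot": [0.0, 0.0, 5.3], "fingers": -1}, {"travel": [-17.4, 20.7, 22.6], "delta_rot": [0.0, 0.0, 5.4], "fingers": -1}, {"travel": [-15.4, 22.2, 22.5], "delta_rot": [0.0, 0.0, 5.4], "fingers": -1}, {"travel": [-13.3, 23.6, 22.5], "delta_rot": [0.0, 0.0, 5.4], "fingers": -1}, {"travel": [-10.9, 24.6, 22.5], "delta_rot": [0.0, 0.0, 5.3], "fingers": -1}, {"travel": [-8.7, 25.6, 22.5], "delta_rot": [0.0, 0.0, 5.4], "fingers": -1}]
```

Request:
{"method": "send_rows", "body": {"plan": [{"travel":[-42.4,-6.2,15.1],"delta_rot":[0,0,8.7],"fingers":-1},{"travel":[-42.8,0.2,15.2],"delta_rot":[0,0,8.6],"fingers":-1},{"travel":[-42.4,6.7,15.1],"delta_rot":[0,0,8.7],"fingers":-1},{"travel":[-40.8,13.0,15.1],"delta_rot":[0,0,8.7],"fingers":-1},{"travel":[-38.4,19.0,15.2],"delta_rot":[0,0,8.6],"fingers":-1},{"travel":[-22.5,15.0,22.5],"delta_rot":[0,0,5.4],"fingers":-1},{"travel":[-20.9,17.1,22.5],"delta_rot":[0,0,5.4],"fingers":-1},{"travel":[-19.2,18.9,22.5],"delta_rot":[0,0,5.3],"fingers":-1},{"travel":[-17.4,20.7,22.6],"delta_rot":[0,0,5.4],"fingers":-1},{"travel":[-15.4,22.2,22.5],"delta_rot":[0,0,5.4],"fingers":-1},{"travel":[-13.3,23.6,22.5],"delta_rot":[0,0,5.4],"fingers":-1},{"travel":[-10.9,24.6,22.5],"delta_rot":[0,0,5.3],"fingers":-1},{"travel":[-8.7,25.6,22.5],"delta_rot":[0,0,5.4],"fingers":-1},{"travel":[0,0,0],"delta_rot":[0,0,0],"fingers":-1}]}}

```text
clock: 17.95
eef_pos: [490.0, -342.0, 146.6]
eef_rot: [-3.14, 0.002, -0.002]
wrist_force: [-0.3, 0.7, 0.7]
finger_gap: 94.2
```

Request:
{"method": "send_rows", "body": {"plan": [{"travel":[0.5,-1.3,24],"delta_rot":[0,0,0],"fingers":-1},{"travel":[0,0,26],"delta_rot":[0,0,0],"fingers":-1},{"travel":[0,0,26],"delta_rot":[0,0,0],"fingers":-1},{"travel":[0,0,22],"delta_rot":[0,0,0],"fingers":-1},{"travel":[0,0,9.5],"delta_rot":[0,0,0],"fingers":-1},{"travel":[0,0,0],"delta_rot":[0,0,0],"fingers":0},{"travel":[0,0,0],"delta_rot":[0,0,0],"fingers":1},{"travel":[0,0,0],"delta_rot":[0,0,0],"fingers":1},{"travel":[0,0,0],"delta_rot":[0,0,0],"fingers":1},{"travel":[0,0,0],"delta_rot":[0,0,0],"fingers":1}], "grip_force": 15}}

```text
clock: 19.2
eef_pos: [491.0, -339.3, 41.2]
eef_rot: [3.141, -0.0, -0.0]
wrist_force: [-0.1, -0.0, 1.9]
finger_gap: 47.7
```

```bash
python3 -c "
from h import *
rows([((491,-339,140),0,3),((500,-250,220),-0.02,4),((546,81.6,200),-0.065,9),((546,81.6,85),-0.065,4)],1)"
```

```text
end [546.04746179  81.59401841  84.98328642] [ 3.14128954e+00 -3.27440558e-04 -6.45962220e-02]
[{"travel": [0.0, -0.1, -32.9], "delta_rot": [0.0, -0.0, -0.0], "fingers": 1}, {"travel": [0.0, -0.1, -33.0], "delta_rot": [0.0, -0.0, -0.0], "fingers": 1}, {"travel": [0.0, -0.1, -32.9], "delta_rot": [0.0, -0.0, -0.0], "fingers": 1}, {"travel": [2.3, -22.2, -20.0], "delta_rot": [0.0, -0.0, 0.3], "fingers": 1}, {"travel": [2.1, -22.3, -20.0], "delta_rot": [0.0, -0.0, 0.3], "fingers": 1}, {"travel": [2.0, -22.3, -20.0], "delta_rot": [0.0, -0.0, 0.3], "fingers": 1}, {"travel": [2.0, -22.2, -20.0], "delta_rot": [0.0, -0.0, 0.2], "fingers": 1}, {"travel": [4.4, -36.9, 2.2], "delta_rot": [0.0, -0.0, 0.3], "fingers": 1}, {"travel": [4.2, -37.0, 2.2], "delta_rot": [0.0, -0.0, 0.3], "fingers": 1}, {"travel": [4.0, -37.0, 2.2], "delta_rot": [0.0, -0.0, 0.3], "fingers": 1}, {"travel": [3.8, -37.0, 2.2], "delta_rot": [0.0, -0.0, 0.3], "fingers": 1}, {"travel": [3.6, -37.0, 2.2], "delta_rot": [0.0, -0.0, 0.3], "fingers": 1}, {"travel": [3.5, -37.1, 2.3], "delta_rot": [0.0, -0.0, 0.2], "fingers": 1}, {"travel": [3.3, -37.0, 2.2], "delta_rot": [0.0, -0.0, 0.3], "fingers": 1}, {"travel": [3.1, -37.1, 2.2], "delta_rot": [0.0, -0.0, 0.3], "fingers": 1}, {"travel": [2.9, -37.1, 2.2], "delta_rot": [0.0, -0.0, 0.3], "fingers": 1}, {"travel": [-0.0, -0.0, 28.7], "delta_rot": [0.0, -0.0, 0.0], "fingers": 1}, {"travel": [-0.0, -0.0, 28.8], "delta_rot": [0.0, -0.0, 0.0], "fingers": 1}, {"travel": [-0.0, -0.0, 28.7], "delta_rot": [0.0, -0.0, 0.0], "fingers": 1}, {"travel": [-0.0, -0.0, 28.8], "delta_rot": [0.0, -0.0, 0.0], "fingers": 1}]
```

Request:
{"method": "send_rows", "body": {"plan": [{"travel":[0,0,-25],"delta_rot":[0,0,0],"fingers":1},{"travel":[0,0,-37],"delta_rot":[0,0,0],"fingers":1},{"travel":[0,0,-37],"delta_rot":[0,0,0],"fingers":1},{"travel":[2.3,-22.2,-20],"delta_rot":[0,0,0.3],"fingers":1},{"travel":[2.1,-22.3,-20],"delta_rot":[0,0,0.3],"fingers":1},{"travel":[2,-22.3,-20],"delta_rot":[0,0,0.3],"fingers":1},{"travel":[2,-22.2,-20],"delta_rot":[0,0,0.2],"fingers":1},{"travel":[4.4,-36.9,2.2],"delta_rot":[0,0,0.3],"fingers":1},{"travel":[4.2,-37,2.2],"delta_rot":[0,0,0.3],"fingers":1},{"travel":[4,-37,2.2],"delta_rot":[0,0,0.3],"fingers":1},{"travel":[3.8,-37,2.2],"delta_rot":[0,0,0.3],"fingers":1},{"travel":[3.6,-37,2.2],"delta_rot":[0,0,0.3],"fingers":1},{"travel":[3.5,-37,2.2],"delta_rot":[0,0,0.3],"fingers":1},{"travel":[3.3,-37,2.2],"delta_rot":[0,0,0.3],"fingers":1},{"travel":[3.1,-37,2.2],"delta_rot":[0,0,0.3],"fingers":1},{"travel":[2.9,-37,2.2],"delta_rot":[0,0,0.3],"fingers":1},{"travel":[0,0,0],"delta_rot":[0,0,0],"fingers":1},{"travel":[0,0,0],"delta_rot":[0,0,0],"fingers":1}]}}

```text
clock: 21.45
eef_pos: [546.0, 80.6, 200.1]
eef_rot: [3.141, 0.0, -0.066]
wrist_force: [0.7, 0.2, -2.3]
finger_gap: 47.9
```

```bash
python3 elb.py; python3 -c "
from h import *
c=camera('scene');save(c,'s2.png');print(manip.read_state()['eef_pos'],manip.read_state()['finger_gap'])"
```

```text
bar 179 [  36.7 -185.3  160.2]
pin 41 [  69.8 -130.6  238.7] [  77.1 -125.2  247.2]
th 0.500021118406518 21.5
[546.10662355  80.16522271 200.19502701] 47.831986446787845
```

View pics/s2.png

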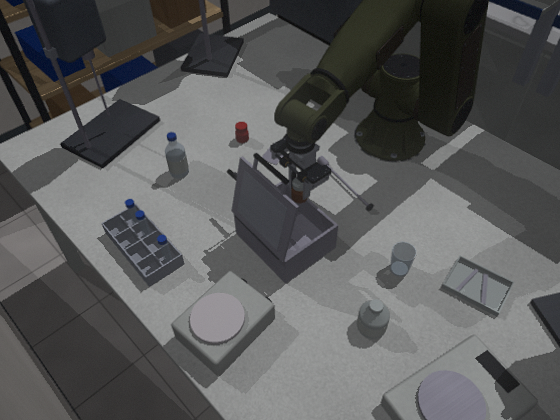

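The picture shows the lid standing open (about 265,200) and the jar held over the chamber's front half at (299,188). Lowering now.

Request:
{"method": "send_rows", "body": {"plan": [{"travel":[0,0,20],"delta_rot":[0,0,0],"fingers":1},{"travel":[0,0,25],"delta_rot":[0,0,0],"fingers":1},{"travel":[0,0,25],"delta_rot":[0,0,0],"fingers":1},{"travel":[0,0,20],"delta_rot":[0,0,0],"fingers":1},{"travel":[0,0,15],"delta_rot":[0,0,0],"fingers":1},{"travel":[0,0,10],"delta_rot":[0,0,0],"fingers":1},{"travel":[0,0,6],"delta_rot":[0,0,0],"fingers":1},{"travel":[0,0,3],"delta_rot":[0,0,0],"fingers":1},{"travel":[0,0,1.5],"delta_rot":[0,0,0],"fingers":1},{"travel":[0,0,1],"delta_rot":[0,0,0],"fingers":1},{"travel":[0,0,0],"delta_rot":[0,0,0],"fingers":1}]}}

```text
clock: 22.92
eef_pos: [546.2, 81.1, 73.8]
eef_rot: [-3.142, -0.0, -0.066]
wrist_force: [-0.3, 0.3, -2.0]
finger_gap: 47.4
```

Request:
{"method": "send_rows", "body": {"plan": [{"travel":[0,0,1],"delta_rot":[0,0,0],"fingers":1},{"travel":[0,0,1],"delta_rot":[0,0,0],"fingers":1},{"travel":[0,0,0.6],"delta_rot":[0,0,0],"fingers":1},{"travel":[0,0,0],"delta_rot":[0,0,0],"fingers":1}]}}

```text
clock: 23.42
eef_pos: [546.2, 81.1, 71.2]
eef_rot: [3.142, -0.0, -0.066]
wrist_force: [-1.3, 1.0, 2.7]
finger_gap: 47.3
```

Request:
{"method": "send_rows", "body": {"plan": [{"travel":[0,0,0],"delta_rot":[0,0,0],"fingers":-0.3},{"travel":[0,0,0],"delta_rot":[0,0,0],"fingers":-0.8},{"travel":[0,0,0],"delta_rot":[0,0,0],"fingers":-0.8},{"travel":[0,0,0],"delta_rot":[0,0,0],"fingers":-0.8},{"travel":[0,0,-20],"delta_rot":[0,0,0],"fingers":-0.8},{"travel":[0,0,-40],"delta_rot":[0,0,0],"fingers":-0.8},{"travel":[-10,0,-50],"delta_rot":[0,0,0],"fingers":-0.8},{"travel":[-10,0,-50],"delta_rot":[0,0,0],"fingers":-0.5},{"travel":[0,0,0],"delta_rot":[0,0,0],"fingers":0.1}]}}

```text
clock: 24.55
eef_pos: [527.1, 82.6, 234.9]
eef_rot: [-3.141, -0.007, -0.066]
wrist_force: [0.3, -0.7, -1.1]
finger_gap: 67.9
```

```bash
python3 elb.py; python3 -c "
from h import *
s=manip.read_state();print(s['eef_pos'],s['eef_rot'],s['finger_gap'])
c,T=wrist();save(c,'w2.png')
for d in tip_of('jar','wrist'): print(toW(T,d['at']),d['confidence'])
W=cloud(c,T);k=(abs(W[...,0]-546)<35)&(abs(W[...,1]-81)<35)&(W[...,2]>85)&(W[...,2]<105);q=W[k]
print(len(q),cv2.minEnclosingCircle(q[:,:2].astype(np.float32)),np.median(q[:,2]))"
```

```text
bar 178 [  36.6 -185.   160.8]
pin 41 [  69.8 -130.6  238.6] [  77.4 -125.2  245.5]
th 0.5850763658957104 24.6
[526.48602888  82.48972102 232.28414347] [-3.14114677e+00 -2.88955396e-03 -6.61947835e-02] 64.13446606547147
[542.56171094  82.10204579  28.59526844] 0.59
1792 ((544.4120483398438, 81.87091064453125), 21.57924461364746) 95.37491624690364
```

View pics/w2.png

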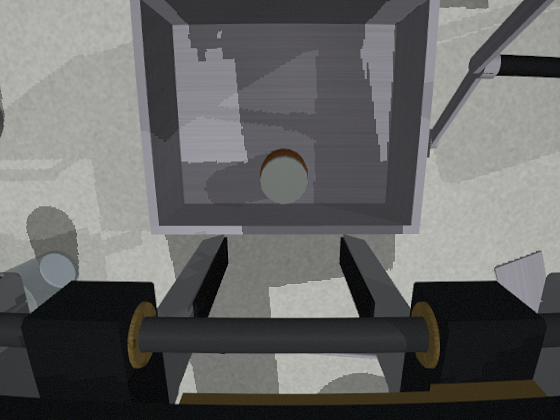

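The wrist picture shows the jar standing upright on the chamber floor at (284,178). The stay and release bar are at upper right (490,68). Next I go to the release bar.

```bash
python3 -c "
from h import *
rows([((495,-30,300),0.6,5),((530,-127,290),1.1,4),((624.2,-127,235),1.506,4)],0.1)"
```

```text
end [ 624.15829339 -127.03440938  234.98683975] [ 3.14149554e+00 -3.19078739e-04  1.50626890e+00]
[{"travel": [-4.7, 22.8, -14.0], "delta_rot": [-0.0, 0.0, -7.6], "fingers": 0.1}, {"travel": [-7.7, 22.1, -14.0], "delta_rot": [-0.0, 0.0, -7.7], "fingers": 0.1}, {"travel": [-10.5, 20.8, -14.0], "delta_rot": [-0.0, 0.1, -7.6], "fingers": 0.1}, {"travel": [-13.2, 19.2, -14.1], "delta_rot": [-0.0, -0.0, -7.6], "fingers": 0.1}, {"travel": [-15.6, 17.3, -14.0], "delta_rot": [-0.0, -0.0, -7.7], "fingers": 0.1}, {"travel": [-6.5, 24.9, 2.5], "delta_rot": [-0.0, -0.0, -7.2], "fingers": 0.1}, {"travel": [-9.6, 24.0, 2.5], "delta_rot": [-0.0, -0.0, -7.1], "fingers": 0.1}, {"travel": [-12.4, 22.5, 2.5], "delta_rot": [-0.0, -0.0, -7.2], "fingers": 0.1}, {"travel": [-15.2, 20.9, 2.5], "delta_rot": [-0.0, -0.0, -7.1], "fingers": 0.1}, {"travel": [10.7, 21.0, 13.7], "delta_rot": [0.0, -0.0, -5.8], "fingers": 0.1}, {"travel": [8.5, 21.9, 13.8], "delta_rot": [0.0, -0.0, -5.8], "fingers": 0.1}, {"travel": [6.3, 22.7, 13.7], "delta_rot": [0.0, -0.0, -5.9], "fingers": 0.1}, {"travel": [3.8, 23.2, 13.8], "delta_rot": [0.0, -0.0, -5.8], "fingers": 0.1}]
```

Request:
{"method": "send_rows", "body": {"plan": [{"travel":[-4.7,22.8,-14],"delta_rot":[0,0,-7.6],"fingers":0.1},{"travel":[-7.7,22.1,-14],"delta_rot":[0,0,-7.7],"fingers":0.1},{"travel":[-10.5,20.8,-14],"delta_rot":[0,0,-7.6],"fingers":0.1},{"travel":[-13.2,19.2,-14],"delta_rot":[0,0,-7.6],"fingers":0.1},{"travel":[-15.6,17.3,-14],"delta_rot":[0,0,-7.7],"fingers":0.1},{"travel":[-6.5,24.9,2.5],"delta_rot":[0,0,-7.2],"fingers":0.1},{"travel":[-9.6,24,2.5],"delta_rot":[0,0,-7.1],"fingers":0.1},{"travel":[-12.4,22.5,2.5],"delta_rot":[0,0,-7.2],"fingers":0.1},{"travel":[-15.2,20.9,2.5],"delta_rot":[0,0,-7.1],"fingers":0.1},{"travel":[10.7,21,13.7],"delta_rot":[0,0,-5.8],"fingers":0.1},{"travel":[8.5,21.9,13.8],"delta_rot":[0,0,-5.8],"fingers":0.1},{"travel":[6.3,22.7,13.7],"delta_rot":[0,0,-5.9],"fingers":0.1},{"travel":[3.8,23.2,13.8],"delta_rot":[0,0,-5.8],"fingers":0.1},{"travel":[0,0,0],"delta_rot":[0,0,0],"fingers":0.1}]}}

```text
clock: 26.45
eef_pos: [624.3, -126.8, 232.5]
eef_rot: [-3.136, -0.001, 1.506]
wrist_force: [-0.4, -0.4, -0.5]
finger_gap: 42.1
```

```bash
python3 elb.py; python3 -c "
from h import *
s=manip.read_state();print(s['eef_pos'],s['eef_rot'],s['finger_gap'])
c,T=wrist();save(c,'w3.png')
for d in tip_of('release_bar','wrist'): print(toW(T,d['at']),d['confidence'])
W=cloud(c,T);k=(c['color'].max(-1)<60)&(abs(W[...,0]-624)<25)&(abs(W[...,1]+119)<50)&(abs(W[...,2]-158)<12);q=W[k]
print(len(q),q.mean(0),q.min(0),q.max(0))"
```

```text
bar 2091 [ -15.1 -188.2  498.8]
pin 130 [  29.6 -137.2  417.5] [  77.2 -125.3  532.9]
th 0.988184946102448 26.5
[ 623.95840683 -126.93519531  233.95371564] [-3.13811228e+00 -6.29173681e-04  1.50447225e+00] 42.395938880951164
[ 622.29543733 -125.18550563  158.97092295] 0.91
2015 [ 623.54652315 -106.85114568  160.13953114] [ 614.6221426  -148.4849036   154.04272595] [632.8154658  -69.03549712 163.17198871]
```

View pics/w3.png

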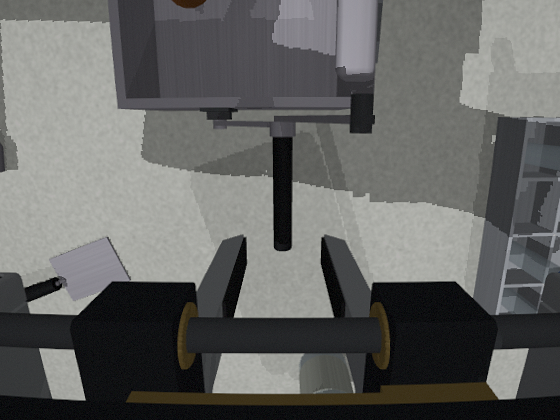

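The picture shows the release bar at (283,190), about centred between the fingers. I descend and grip.

Request:
{"method": "send_rows", "body": {"plan": [{"travel":[0,-1.5,20],"delta_rot":[0,0,0],"fingers":0.1},{"travel":[0,0,24],"delta_rot":[0,0,0],"fingers":0.1},{"travel":[0,0,22],"delta_rot":[0,0,0],"fingers":0.1},{"travel":[0,0,11],"delta_rot":[0,0,0],"fingers":0.1},{"travel":[0,0,0],"delta_rot":[0,0,0],"fingers":0.1},{"travel":[0,0,0],"delta_rot":[0,0,0],"fingers":1},{"travel":[0,0,0],"delta_rot":[0,0,0],"fingers":1},{"travel":[0,0,0],"delta_rot":[0,0,0],"fingers":1},{"travel":[0,0,0],"delta_rot":[0,0,0],"fingers":1}], "grip_force": 25}}

```text
clock: 27.72
eef_pos: [623.0, -127.0, 159.4]
eef_rot: [3.141, 0.0, 1.506]
wrist_force: [0.1, -0.7, 1.1]
finger_gap: 13.1
```

```bash
cat >> h.py <<'E'
def barc(b0,b1,n,r=90.5):
    b=np.linspace(b0,b1,n+1)
    print([[0,round(float(y),1),round(float(-z),1)] for y,z in zip(np.diff(r*np.cos(b)),np.diff(r*np.sin(b)))])
E
python3 -c "
from h import *
barc(.912,1.272,8);barc(1.272,1.872,10);barc(1.872,2.472,10);barc(2.472,3.24,16)"
```

```text
[[0, -3.3, -2.4], [0, -3.4, -2.3], [0, -3.5, -2.1], [0, -3.6, -2.0], [0, -3.7, -1.8], [0, -3.7, -1.6], [0, -3.8, -1.5], [0, -3.9, -1.3]]
[[0, -5.2, -1.4], [0, -5.3, -1.1], [0, -5.4, -0.8], [0, -5.4, -0.5], [0, -5.4, -0.2], [0, -5.4, 0.2], [0, -5.4, 0.5], [0, -5.4, 0.8], [0, -5.3, 1.1], [0, -5.2, 1.5]]
[[0, -5.1, 1.8], [0, -5.0, 2.1], [0, -4.9, 2.4], [0, -4.7, 2.7], [0, -4.6, 2.9], [0, -4.4, 3.2], [0, -4.2, 3.5], [0, -4.0, 3.7], [0, -3.7, 3.9], [0, -3.5, 4.2]]
[[0, -2.6, 3.5], [0, -2.4, 3.6], [0, -2.3, 3.7], [0, -2.1, 3.8], [0, -1.9, 3.9], [0, -1.7, 4.0], [0, -1.5, 4.1], [0, -1.3, 4.1], [0, -1.1, 4.2], [0, -0.9, 4.2], [0, -0.7, 4.3], [0, -0.5, 4.3], [0, -0.3, 4.3], [0, -0.1, 4.3], [0, 0.1, 4.3], [0, 0.3, 4.3]]
```

Request:
{"method": "send_rows", "body": {"plan": [{"travel":[0,-3.3,-2.4],"delta_rot":[0,0,0],"fingers":1},{"travel":[0,-3.4,-2.3],"delta_rot":[0,0,0],"fingers":1},{"travel":[0,-3.5,-2.1],"delta_rot":[0,0,0],"fingers":1},{"travel":[0,-3.6,-2.0],"delta_rot":[0,0,0],"fingers":1},{"travel":[0,-3.7,-1.8],"delta_rot":[0,0,0],"fingers":1},{"travel":[0,-3.7,-1.6],"delta_rot":[0,0,0],"fingers":1},{"travel":[0,-3.8,-1.5],"delta_rot":[0,0,0],"fingers":1},{"travel":[0,-3.9,-1.3],"delta_rot":[0,0,0],"fingers":1}]}}

```text
clock: 28.72
eef_pos: [594.4, -125.1, 175.5]
eef_rot: [3.139, 0.0, 1.506]
wrist_force: [4.1, -1.1, 9.4]
finger_gap: 13.4
```

Request:
{"method": "send_rows", "body": {"plan": [{"travel":[0,-5.1,-2.4],"delta_rot":[0,0,0],"fingers":1},{"travel":[0,-5.3,-1.1],"delta_rot":[0,0,0],"fingers":1},{"travel":[0,-5.4,-0.8],"delta_rot":[0,0,0],"fingers":1},{"travel":[0,-5.4,-0.5],"delta_rot":[0,0,0],"fingers":1},{"travel":[0,-5.4,-0.2],"delta_rot":[0,0,0],"fingers":1},{"travel":[0,-5.4,0.2],"delta_rot":[0,0,0],"fingers":1}]}}

```text
clock: 29.48
eef_pos: [561.5, -122.9, 178.4]
eef_rot: [-3.141, -0.0, 1.506]
wrist_force: [0.9, 1.4, -2.9]
finger_gap: 13.2
```

Request:
{"method": "send_rows", "body": {"plan": [{"travel":[0,-5.4,0.5],"delta_rot":[0,0,0],"fingers":1},{"travel":[0,-5.4,0.8],"delta_rot":[0,0,0],"fingers":1},{"travel":[0,-5.3,1.1],"delta_rot":[0,0,0],"fingers":1},{"travel":[0,-5.2,1.5],"delta_rot":[0,0,0],"fingers":1},{"travel":[0,-5.1,1.8],"delta_rot":[0,0,0],"fingers":1},{"travel":[0,-5,2.1],"delta_rot":[0,0,0],"fingers":1},{"travel":[0,-4.9,2.4],"delta_rot":[0,0,0],"fingers":1}]}}

```text
clock: 30.35
eef_pos: [525.4, -120.6, 168.4]
eef_rot: [-3.141, -0.0, 1.506]
wrist_force: [0.7, -0.2, -0.4]
finger_gap: 13.3
```

Forces are low, so I continue.

Request:
{"method": "send_rows", "body": {"plan": [{"travel":[0,-4.7,2.7],"delta_rot":[0,0,0],"fingers":1},{"travel":[0,-4.6,2.9],"delta_rot":[0,0,0],"fingers":1},{"travel":[0,-4.4,3.2],"delta_rot":[0,0,0],"fingers":1},{"travel":[0,-4.2,3.5],"delta_rot":[0,0,0],"fingers":1},{"travel":[0,-4,3.7],"delta_rot":[0,0,0],"fingers":1},{"travel":[0,-3.7,3.9],"delta_rot":[0,0,0],"fingers":1},{"travel":[0,-3.5,4.2],"delta_rot":[0,0,0],"fingers":1}]}}

```text
clock: 31.22
eef_pos: [496.7, -118.7, 144.3]
eef_rot: [3.141, -0.0, 1.506]
wrist_force: [1.7, 1.9, -3.0]
finger_gap: 13.3
```

Request:
{"method": "send_rows", "body": {"plan": [{"travel":[0,-2.6,3.5],"delta_rot":[0,0,0],"fingers":1},{"travel":[0,-2.4,3.6],"delta_rot":[0,0,0],"fingers":1},{"travel":[0,-2.3,3.7],"delta_rot":[0,0,0],"fingers":1},{"travel":[0,-2.1,3.8],"delta_rot":[0,0,0],"fingers":1},{"travel":[0,-1.9,3.9],"delta_rot":[0,0,0],"fingers":1},{"travel":[0,-1.7,4],"delta_rot":[0,0,0],"fingers":1},{"travel":[0,-1.5,4.1],"delta_rot":[0,0,0],"fingers":1},{"travel":[0,-1.3,4.1],"delta_rot":[0,0,0],"fingers":1}]}}

```text
clock: 32.22
eef_pos: [480.9, -117.8, 113.5]
eef_rot: [-3.141, 0.0, 1.506]
wrist_force: [-1.2, 0.4, -1.9]
finger_gap: 13.5
```

Request:
{"method": "send_rows", "body": {"plan": [{"travel":[0,-1.1,4.2],"delta_rot":[0,0,0],"fingers":1},{"travel":[0,-0.9,4.2],"delta_rot":[0,0,0],"fingers":1},{"travel":[0,-0.7,4.3],"delta_rot":[0,0,0],"fingers":1},{"travel":[0,-0.5,4.3],"delta_rot":[0,0,0],"fingers":1},{"travel":[0,-0.3,4.3],"delta_rot":[0,0,0],"fingers":1}]}}

```text
clock: 32.85
eef_pos: [476.8, -117.7, 92.0]
eef_rot: [-3.14, 0.0, 1.506]
wrist_force: [-8.3, -3.0, -2.9]
finger_gap: 13.2
```

```bash
cat > lid.py <<'E'
from h import *
c=camera('scene');W=cloud(c,c['world_from_camera'])
d=W-[700.7,71.5,0]; bx=d[...,0]*.998-d[...,1]*.065; by=d[...,0]*.065+d[...,1]*.998
k=(abs(by)<100)&(bx>-190)&(bx<-20)&(W[...,2]>100)&(W[...,2]<300)&(c['z_map']>0)
m=cv2.erode(k.astype(np.uint8),np.ones((5,5)))>0
p=np.polyfit(bx[m],W[...,2][m],1); print('lid angle',-np.arctan(p[0]),'z at hinge',p[1],m.sum(),manip.read_state()['clock'])
E
python3 lid.py
```

```text
lid angle 0.12528287080272876 z at hinge 122.48056884992809 2423 32.9
```

Request:
{"method": "send_rows", "body": {"plan": [{"travel":[0,-0.9,3],"delta_rot":[0,0,0],"fingers":1},{"travel":[0,0,3],"delta_rot":[0,0,0],"fingers":1},{"travel":[0,0,2],"delta_rot":[0,0,0],"fingers":1},{"travel":[0,0,0],"delta_rot":[0,0,0],"fingers":1}]}}

```text
clock: 33.4
eef_pos: [476.2, -117.5, 84.0]
eef_rot: [-3.14, 0.0, 1.506]
wrist_force: [-5.7, -2.8, -4.1]
finger_gap: 13.2
```

```bash
python3 lid.py
```

```text
lid angle 0.0713169807729751 z at hinge 122.7182681960093 2345 33.45
```

Request:
{"method": "send_rows", "body": {"plan": [{"travel":[0,-0.3,2.5],"delta_rot":[0,0,0],"fingers":1},{"travel":[0,0,2.5],"delta_rot":[0,0,0],"fingers":1},{"travel":[0,0.2,2],"delta_rot":[0,0,0],"fingers":1},{"travel":[0,0,0],"delta_rot":[0,0,0],"fingers":1}]}}

```text
clock: 33.95
eef_pos: [476.3, -117.5, 77.2]
eef_rot: [-3.141, 0.0, 1.506]
wrist_force: [-5.1, -2.1, -1.7]
finger_gap: 12.9
```

```bash
python3 lid.py
```

```text
lid angle 0.03402120178498713 z at hinge 122.53326870699945 2378 34.0
```

Request:
{"method": "send_rows", "body": {"plan": [{"travel":[0,0.2,1.5],"delta_rot":[0,0,0],"fingers":1},{"travel":[0,0.1,1.5],"delta_rot":[0,0,0],"fingers":1},{"travel":[0,0.1,1.0],"delta_rot":[0,0,0],"fingers":1},{"travel":[0,0,0],"delta_rot":[0,0,0],"fingers":1}]}}

```text
clock: 34.5
eef_pos: [476.6, -117.6, 73.2]
eef_rot: [-3.141, 0.0, 1.506]
wrist_force: [-6.2, -2.6, -2.4]
finger_gap: 13.4
```

```bash
python3 lid.py
```

```text
lid angle 0.01381979006290743 z at hinge 122.28380091408967 2322 34.55
```

Request:
{"method": "send_rows", "body": {"plan": [{"travel":[0,0.1,1.2],"delta_rot":[0,0,0],"fingers":1},{"travel":[0,0.1,1.0],"delta_rot":[0,0,0],"fingers":1},{"travel":[0,0,0],"delta_rot":[0,0,0],"fingers":1}]}}

```text
clock: 34.92
eef_pos: [476.8, -117.6, 71.0]
eef_rot: [-3.141, 0.0, 1.506]
wrist_force: [-4.8, -2.7, -1.9]
finger_gap: 13.1
```

```bash
python3 lid.py
```

```text
lid angle -0.0015457502198006495 z at hinge 122.73803971834876 2274 34.975
```

Request:
{"method": "send_rows", "body": {"plan": [{"travel":[0,0.1,0.8],"delta_rot":[0,0,0],"fingers":1},{"travel":[0,0,0],"delta_rot":[0,0,0],"fingers":1}]}}

```text
clock: 35.22
eef_pos: [477.0, -117.6, 70.2]
eef_rot: [-3.141, 0.0, 1.506]
wrist_force: [-5.9, -2.9, -1.8]
finger_gap: 13.3
```

Request:
{"method": "send_rows", "body": {"plan": [{"travel":[0,0.1,0.8],"delta_rot":[0,0,0],"fingers":1},{"travel":[0,0,0],"delta_rot":[0,0,0],"fingers":1}]}}

```text
clock: 35.48
eef_pos: [477.1, -117.6, 69.6]
eef_rot: [-3.141, 0.0, 1.506]
wrist_force: [-5.6, -1.8, -0.6]
finger_gap: 13.2
```

```bash
python3 lid.py
```

```text
lid angle -0.004184075500566414 z at hinge 122.6575002925115 2313 35.525
```

Request:
{"method": "send_rows", "body": {"plan": [{"travel":[0,0,0.8],"delta_rot":[0,0,0],"fingers":1},{"travel":[0,0,0],"delta_rot":[0,0,0],"fingers":1}]}}

```text
clock: 35.78
eef_pos: [477.3, -117.7, 69.0]
eef_rot: [-3.141, 0.0, 1.506]
wrist_force: [-7.0, -1.8, 3.0]
finger_gap: 13.2
```

The force has turned upward (+3 N), so the lid is shut. I release and retreat.

Request:
{"method": "send_rows", "body": {"plan": [{"travel":[0,0,0],"delta_rot":[0,0,0],"fingers":0.5},{"travel":[0,0,0],"delta_rot":[0,0,0],"fingers":0.1},{"travel":[0,0,0],"delta_rot":[0,0,0],"fingers":0.1},{"travel":[0,0,-15],"delta_rot":[0,0,0],"fingers":0.1},{"travel":[0,0,-40],"delta_rot":[0,0,0],"fingers":0.1},{"travel":[0,-10,-50],"delta_rot":[0,0,0],"fingers":0.1},{"travel":[0,-30,-50],"delta_rot":[0,0,0],"fingers":0.1},{"travel":[0,0,0],"delta_rot":[0,0,0],"fingers":0.1},{"travel":[0,0,0],"delta_rot":[0,0,0],"fingers":0.1}]}}

```text
clock: 36.9
eef_pos: [437.5, -114.9, 224.2]
eef_rot: [3.141, 0.0, 1.506]
wrist_force: [0.9, -0.3, 0.1]
finger_gap: 42.2
```

```bash
python3 lid.py; python3 -c "
from h import *
s=manip.read_state();print(s['eef_pos'],s['wrist_force'],s['qd'].round(3))
c=camera('scene');save(c,'s3.png')
for n in ['beaker','bottle','squat_bottle']: print(n,[toW(c['world_from_camera'],d['at']).round() for d in tip_of(n,'scene')][:1])"
```

```text
lid angle -0.0024906027594493673 z at hinge 122.42622776815307 2298 36.95
[ 437.38701635 -114.8382308   223.40604637] [-0.66142902 -0.15291783 -0.94845658] [ 0.     0.019  0.003 -0.002 -0.001 -0.001]
beaker [array([431., 380.,   1.])]
bottle [array([ 659., -393.,    0.])]
squat_bottle [array([632., 444.,   1.])]
```

View pics/s3.png

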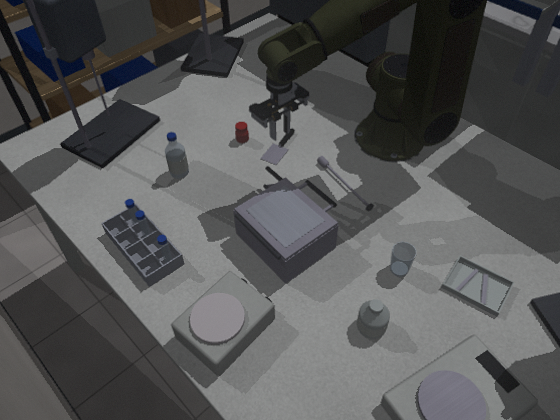

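The picture shows the lid shut (287,215), the arm clear at (283,120), and the bystanders where they were. Handing in.

```bash
python3 -c "
from h import *
print(manip.sign_off())"
```

```text
the job is handed in; nothing more can be done
None
```

The job is done and handed in at about 37 s on the clock; no verdict was reported.

- **Lid raised:** I lifted it by the handle to its stop at about 1.33 rad, with roughly 6 N extra pull. After easing off it settled at about 1.31 rad on the locked stay and stood there with the fingers away.
- **Jar placed:** The amber jar went down on contact into the front half of the chamber. A wrist picture after release showed it upright, its cap top at 95 mm as expected on the 30 mm floor.
- **Lid lowered:** I led the release bar round its circle with force readings staying around 10 N or below. The lid was shut when the force turned upward.

**Last checks:** The lid angle read about -0.002 rad, and the arm was clear of everything. The beaker, bottle and squat bottle measured within about 6 mm of where they started, near the detector's error. The jar could not be seen again once the lid was shut. I did not measure the stay's foot directly after the lock; while closing, the bar's path and forces gave no sign that it had slipped. No check failed or disagreed.

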